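# Swing the curing lamp over the filler patch

## Robot

A 7-joint arm with a two-finger parallel gripper is mounted at the origin on the work surface. World frame = base frame: x ahead of the robot, y to its left, z up, the work surface at z = 0. Lengths are in mm, angles in rad, forces in N, time in s.
With the tool pointing down it reaches from about 400 to 875 mm from the base axis. Payload 4.4 kg.
Tool frame: the origin (TCP) lies at the very end of the fingers, on their centre line; the grasp point (between the pads) lies 19 mm behind it; z points along the fingers, y is the line along which they close (so a half turn about z gives the same grasp; the last joint's range is limited). The gripper opens to 85 mm and grips with 20 to 120 N. Pads are 22 mm wide; open, the fingers measure 114 mm over their backs; the gripper's body (76 mm by 85 mm) begins 54 mm behind the grasp point. The pads swing forward as they close: fully open they stand 13 mm farther back than shut.
Start: joints at [1.066, 0.628, 0.038, 1.517, -0.027, 0.996, -0.02], TCP at [276.183, -588.422, 231.313] pointing down, gripper open.
Joint ranges: [-3.06, 3.06], [-0.37, 2.12], [-1.25, 1.32], [0.18, 2.47], [-1.1, 4.24], [0.23, 1.98], [-2.94, 2.94]. Speed limits (rad/s): [2.57, 2.57, 3.14, 3.14, 3.14, 3.14, 3.14].

## Interface

Orientations are given as [roll, pitch, yaw] about the fixed x, y, z axes, in that order (R = Rz(yaw) Ry(pitch) Rx(roll)).
In Python, from cell import status, get_image, ctrl, models gives the robot as it stands.
- The arm moves only by the shell command python3 -m handwheel 'ROWS' [OPENING]. ROWS is JSON, a list of rows, each an object with "delta_pos": the shift along the world's x, y, z in cm, a list of three; "yaw": the turn about the world's z in rad. A call has 1 to 10 rows; each row shifts and turns the commanded pose from where the row before left it; what a row does not reach is not made up. A row lasts 1/12 s, in which the tool goes at most 41.7 mm and 7.16 degrees, less where a joint would pass 70% of its speed; a pose out of reach is approached as far as the arm can. A call is refused whole if a number of a shift passes 4.17 or a number of a turn 0.125, either way. A call with a gripper value outside its range is refused whole. OPENING is the opening, from -1 (shut) to 1 (fully open), set as the call begins (- or left out, the last holds). The fingers move at their own pace and stop on an object; the grip force is fixed at half the most. Time passes only in rows, so rows that do not move let the fingers close. It gives the time, the measured TCP pose, the force, the opening and the grip force at its end, in the units of the state.
- status.read_state(): the state, without advancing time (a new reading comes with each control period).
- get_image(name): name is "scene" or "side" or "wrist"; returns a dict with "color" (384x512x3 uint8, red, green, blue), "z_map" (384x512 float32, mm along the optical axis (not along the pixel's ray), 0 where there is no reading), "fx", "fy", "cx", "cy" (pixels), "position" and "rotation" of the camera in the world; the wrist camera has in their place "hand_eye" (4x4, takes a point from camera to tool coordinates, whose origin is the TCP and whose axes are the flange's). Camera axes: x right, y up, looking along -z (the intrinsics and any distortion apply to the point x, -y, -z); pixel columns grow to the right and rows downward; lengths in mm; the calibration is good to about 2 mm. A picture is of the moment at which its call begins: read the wrist's pose just before it.
- ctrl.finish_job(): hands the job in; it is judged then, once.
Trained networks look in a picture, given as the dict that the camera call returned (one of the last four; its "shot" number tells which), for a name from the list of things; names that differ only in an ending like _2 or _b are one class to them, and where a whole thing is asked for, a point or a joint stands for the part that bears it (a point fixed in the world has none). Each returns a list of dicts, best first, with "score" (0 to 1); they miss things now and then, are a little off and sometimes report something else, mostly with a low value. They report only what shows in the picture. A call takes as long as a camera call.
- models.boxes_of(picture, name): "rect" ([left, top, right, bottom] in pixels, round what is visible of it).
The state is a dict: "clock": time; "qpos": joint angles; "qd": joint speeds; "tau": joint torques, N m; "eef_pos": TCP position; "tool_rot": TCP orientation; "force": force on the tool from outside, world axes, zero at the start; "torque": the same for the moment, N m; "width": finger opening in mm; "gripper_force": force on a finger pad.
Only numpy, scipy, OpenCV 4.12 (cv2) and the standard library are available. Lean on these libraries where they do the work, as an engineer would, in place of code of your own. Each camera call takes 0.05 s, during which the arm holds its last target. There are 200 camera calls.

## Task

Swing the heavy, free-running curing lamp on its boom round until it hangs centred over the white filler patch on the car-body panel, and leave it at rest there, untouched; watch it stay over the patch for five seconds before you finish. Move it gently, only by pushing on the sprung rubber drum at the boom's end (do not touch the lamp or the beam), never let it run against its end stops, and leave the things around it alone.

Things in the scene. Friction and masses are not known exactly. Their poses are not given: they have to be found in the camera images.
- beam: The aluminium beam of the boom, not to be touched: 40 mm wide, 150 to 180 mm high, ending in a cross plate 130 mm wide, 345 to 359 mm from the hinge axis, just short of the drum. Origin at bench level 300 mm from the axis, x axis level along the boom to the hinge. The hinge post (foot 170 mm diameter, cap 210 mm high) is beyond the work; the boom points from it to the robot.
- straight (a point): Where lamp_mid is when the boom points straight out of its stand (boom angle 0); its x axis points to the hinge, 230 mm away. End stops at 0.95 rad to either side, where lamp_mid is 187 mm to the side of this line. Starts at rest to the right (-y). Almost frictionless bearing (0.006 N m s/rad, 0.0003 N m): it coasts for a minute. Moves well at 0.15 rad/s; keep under 0.4.
- lamp_mid (a point): Centre of the glass under the lamp, 85 mm above the bench, 230 mm from the hinge axis along the boom.
- lamp: Curing lamp under the beam: flat steel box, 170 mm along the boom x 130 mm across, 82 to 140 mm high. Not to be touched. 6 kg nominal, truly up to 30% more or less; all that swings has about 0.45 kg m2 about the hinge, nominal. Origin at bench level under lamp_mid; x axis level along the boom, so the hinge is 230 mm along +x.
- drum_mid (a point): Centre of the black rubber push drum, 120 mm above the bench, 420 mm from the hinge axis, at the boom's end nearest the robot. Upright cylinder, 100 mm diameter (too wide to grip), 80 to 165 mm high, straight sides from 88 to 148 mm. Push its right (-y) side to swing the boom left, its left side to brake.
- drum: The drum. It slides crosswise (its y axis) on springs: gives up to 40 mm either way at 30 N/m, so 10 mm of give pushes the boom with 0.3 N; mass 0.4 kg, damping 0.7 N s/m. A boom that runs into a still hand bounces back. Knocks over 15 N would break the lamp. Origin at bench level under drum_mid.
- patch (a point): Centre of the white filler patch (64 mm diameter) on the fixed grey car-body panel (200 x 260 mm, top 42 mm above the bench, always to the left, +y, of the lamp's start). 215 to 245 mm from the hinge axis, so the lamp's centre passes over it within 15 mm; it belongs where lamp_mid comes closest to patch seen from above, at the same bearing from the hinge.
- spray_can: Short spray can, 66 mm diameter, 120 mm high, standing loose on the bench, origin under its foot. Leave alone.
- tape_roll: Roll of tape, 110 mm diameter, 38 mm high, lying loose on the bench, origin under it. Leave alone.
- jar: Jar, 80 mm diameter, 100 mm high, standing loose on the bench, origin under its foot. Leave alone.

How it is judged:
By the outcome, as a careful person would: the job done as asked, in the order asked, and still so for the second after the job is handed in, with the robot touching nothing.
It also fails if it takes over 54 s, if anything falls off the work surface, if the arm or the gripper's body presses on something with over 40 N, if the wrist force passes 120 N, or if a joint passes its speed limit or range.

## Working session

There is one attempt and no reset: what is moved stays moved. The work goes in short steps, Python scripts to look and compute and a shell command to move; the robot and the scene stay as the last step left them, time stands still between calls to the robot, and variables do not carry over. Pictures are saved under pics/ and viewed, at most 10 in all, crops included, and the job is handed in when it is done.

```bash
mkdir -p pics; ls
cat > h.py <<'E'
import numpy as np, cv2
from cell import status, get_image, ctrl, models
def cloud(p):
    z=p["z_map"]; v,u=np.mgrid[:z.shape[0],:z.shape[1]]
    c=np.stack([(u-p["cx"])/p["fx"]*z,-(v-p["cy"])/p["fy"]*z,-z],-1)
    R=np.array(p["rotation"]); 
    if R.shape!=(3,3):
        from scipy.spatial.transform import Rotation as S; R=S.from_euler('xyz',R).as_matrix()
    w=c@R.T+np.array(p["position"]); w[z==0]=np.nan
    return w
def save(p,n): cv2.imwrite(f"pics/{n}.png",p["color"][...,::-1])
E
python3 - <<'E'
from h import *
s=status.read_state(); print({k:s[k] for k in('clock','eef_pos','tool_rot','force','width')})
for c in("scene","side"):
    p=get_image(c); save(p,c); print(c,p["position"],p["rotation"],p.get("distortion"),[k for k in p])
    w=cloud(p)
    for n in("beam","lamp","drum","drum_mid","patch","spray_can","tape_roll","jar"):
        for b in models.boxes_of(p,n)[:2]:
            r=np.round(b["rect"]).astype(int); m=w[r[1]:r[3],r[0]:r[2]].reshape(-1,3)
            cc=w[(r[1]+r[3])//2,(r[0]+r[2])//2]
            print(n,round(b["score"],2),r,np.round(cc))
E
```

```text
pics
{'clock': 0.0, 'eef_pos': array([ 275.8930463 , -587.84459283,  230.4023571 ]), 'tool_rot': array([-3.13969034e+00,  3.13535167e-05,  4.38741340e-01]), 'force': array([ 0.72733102, -0.72810484,  0.21291704]), 'width': 85.17221927083173}
scene [1057.30375727  -74.65318674 1657.23047907] [ 0.32947207 -0.00944474  1.52944751] None ['color', 'z_map', 'fx', 'fy', 'cx', 'cy', 'position', 'rotation', 'shot']
beam 0.95 [232 200 280 293] [759. -42. 179.]
lamp 0.74 [234 216 281 267] [742. -38. 185.]
drum 0.82 [230 182 254 210] [561. -87. 168.]
drum_mid 0.65 [231 182 255 208] [556. -84. 166.]
drum_mid 0.36 [271 208 336 286] [743. 147.  45.]
patch 0.76 [271 207 337 282] [730. 153.  41.]
spray_can 0.92 [134 188 155 212] [ 549. -471.  127.]
tape_roll 0.63 [360 196 387 222] [585. 461.   3.]
jar 0.66 [352 139 374 167] [nan nan nan]
side [ 377.78986178 1255.6158167   905.81824207] [ 1.00754498  0.01188514 -3.03281902] None ['color', 'z_map', 'fx', 'fy', 'cx', 'cy', 'position', 'rotation', 'shot']
beam 0.55 [145 157 240 180] [760. -13. 181.]
lamp 0.85 [181 173 230 196] [709.  20. 137.]
lamp 0.17 [118 154 266 230] [754.  38. 113.]
drum 0.91 [236 159 270 190] [547. -47. 148.]
drum_mid 0.65 [237 158 267 186] [551. -48. 155.]
patch 0.79 [145 194 241 255] [734. 133.  45.]
spray_can 0.56 [258 127 276 161] [ 533. -454.   70.]
tape_roll 0.59 [196 284 240 323] [592. 437.   2.]
jar 0.72 [289 276 320 320] [352. 466.  78.]
```

View pics/scene.png

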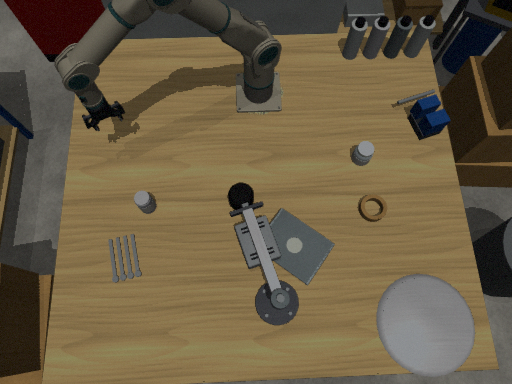

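```bash
cat >> h.py <<'E'
def at(p,u,v,zw):
    from scipy.spatial.transform import Rotation as S
    R=np.array(p["rotation"]); R=R if R.shape==(3,3) else S.from_euler('xyz',R).as_matrix()
    d=R@np.array([(u-p["cx"])/p["fx"],-(v-p["cy"])/p["fy"],-1]); o=np.array(p["position"])
    return o+d*(zw-o[2])/d[2]
def fitc(P):
    A=np.c_[2*P[:,:2],np.ones(len(P))]; s=np.linalg.lstsq(A,(P[:,:2]**2).sum(1),rcond=None)[0]
    return s[:2],np.sqrt(s[2]+s[:2]@s[:2])
E
python3 - <<'E'
from h import *
p=get_image("scene"); w=cloud(p); c=p["color"].astype(int)
print(p["fx"],p["cx"],p["cy"])
Z=w[...,2];X=w[...,0];Y=w[...,1]
for n,m in {"post":(Z>195)&(Z<225)&(X>800)&(X<1100)&(abs(Y)<200),"panel":(Z>34)&(Z<50)&(X>500)&(abs(Y-150)<160),
  "white":(Z>34)&(Z<52)&(c.min(2)>200)&(X>500),"drumtop":(Z>150)&(Z<175)&(X>450)&(X<640)&(abs(Y)<200)&(c.max(2)<80),"beamtop":(Z>165)&(Z<195)&(c.min(2)>100)&(X>550)&(X<900)&(abs(Y)<200)}.items():
    q=w[m]; v,u=np.nonzero(m)
    if len(q): print(n,len(q),np.median(q,0).round(1),np.percentile(q,[2,98],axis=0).round(0).tolist(),u.min(),u.max(),v.min(),v.max())
big=cv2.resize(p["color"][120:340,190:400],None,fx=3.6,fy=2.7*1,interpolation=cv2.INTER_CUBIC)
big=cv2.resize(p["color"][130:330,200:400],(600,600),interpolation=cv2.INTER_CUBIC)
cv2.imwrite("pics/crop.png",big[...,::-1])
E
```

```text
410.32161548296256 254.3839305694573 192.60927726389613
post 265 [948.3  31.1 199.8] [[918.0, 2.0, 195.0], [978.0, 61.0, 214.0]] 271 289 289 308
panel 2601 [736.8 129.7  42.7] [[603.0, 37.0, 35.0], [863.0, 246.0, 49.0]] 270 334 208 284
drumtop 496 [553.6 -93.3 161.5] [[506.0, -134.0, 151.0], [632.0, -32.0, 173.0]] 228 262 183 216
beamtop 835 [763.5 -25.7 180.7] [[622.0, -78.0, 174.0], [894.0, 25.0, 188.0]] 243 279 203 285
```

View pics/crop.png

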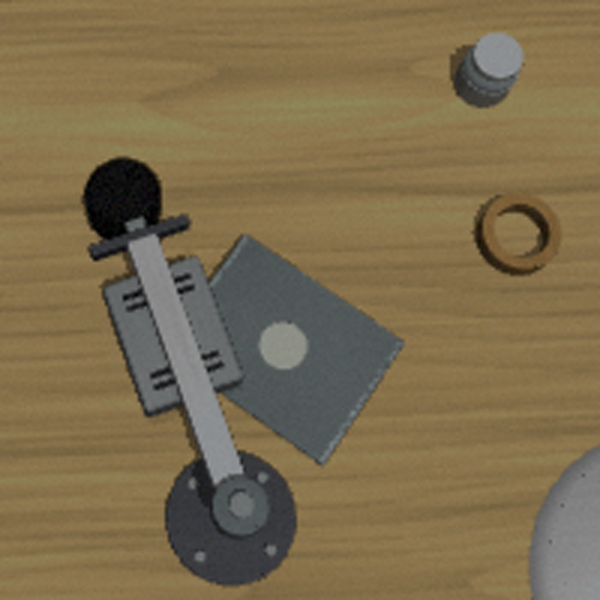

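The picture shows the drum at about (241,196), the beam running down to the hinge cap at (280,298), the lamp under the beam and the white patch at (294,245) on the panel. The can is at (144,202), the jar at (363,152) and the tape at (373,208), all clear of the work.

```bash
cat >> h.py <<'E'
def pts(p,m,zw):
    v,u=np.nonzero(m); return np.array([at(p,a,b,zw)[:2] for a,b in zip(u,v)])
def patchhinge(p):
    w=cloud(p);c=p["color"].astype(int);Z=w[...,2]
    v,u=np.mgrid[:384,:512]
    m=(abs(Z-43)<10)&(c.min(2)>135)&(u>270)&(u<335)&(v>205)&(v<285)
    m=cv2.morphologyEx(m.astype(np.uint8),cv2.MORPH_OPEN,np.ones((3,3)))
    P=pts(p,m,42)
    h=(Z>192)&(abs(u-280)<12)&(abs(v-299)<12)
    H=pts(p,h,210)
    return P,H
def beam(p):
    w=cloud(p);c=p["color"].astype(int);Z=w[...,2];X=w[...,0];Y=w[...,1]
    m=(abs(Z-180)<9)&(c.min(2)>100)&(X>640)&(X<880)&(abs(Y-20)<330)
    n,l,st,_=cv2.connectedComponentsWithStats(m.astype(np.uint8)); m=l==1+st[1:,4].argmax()
    P=pts(p,m,180); vx,vy,x0,y0=cv2.fitLine(P.astype(np.float32),cv2.DIST_HUBER,0,.01,.01).ravel()
    return len(P),np.arctan(vy/vx),y0-vy/vx*x0,vy/vx   # n, angle, y=k x+b
E
python3 - <<'E'
from h import *
for i in range(2):
    p=get_image("scene");P,H=patchhinge(p)
    print("patch",len(P),P.mean(0),2*np.sqrt(P.var(0)),"hinge",len(H),H.mean(0),np.ptp(H,axis=0))
    n,a,b,k=beam(p); h=H.mean(0); print(n,a,"line y at hinge x",k*h[0]+b)
    d=P.mean(0)-h; print("patch r",np.hypot(*d),"bearing",np.arctan(d[1]/d[0]))
    for r in (420,): print("drum",h-r*np.array([np.cos(a),np.sin(a)]))
p=get_image("side")
c=p["color"].astype(int);w=cloud(p)
m=(abs(w[...,2]-43)<12)&(c.min(2)>135)&(w[...,0]>600)&(w[...,0]<870)&(w[...,1]>30)&(w[...,1]<250)
P=pts(p,m,42);print("side patch",len(P),P.mean(0),P.std(0)*2)
m=(w[...,2]>190)&(w[...,2]<225)&(abs(w[...,0]-948)<50)&(abs(w[...,1]-31)<60); print("side hinge",m.sum(),pts(p,m,210).mean(0), np.ptp(pts(p,m,210),axis=0))
E
```

```text
patch 0 nan nan hinge 303 [949.14882228  30.76212572] [63.9755916 62.8853176]
702 0.31160936 line y at hinge x 34.33476782472985
patch r nan bearing nan
drum [549.3754153 -98.0060475]
patch 0 nan nan hinge 302 [949.16184915  31.00806345] [63.9755916  65.41015806]
702 0.30711177 line y at hinge x 33.474497163979265
patch r nan bearing nan
drum [548.81336892 -95.96079336]
side patch 153 [735.20748761 106.63584186] [31.21442262 31.89739963]
side hinge 195 [939.18639879  55.13305695] [70.87778603 83.43124698]<stdin>:4: RuntimeWarning: Mean of empty slice.
  ret = ret.dtype.type(ret / rcount)
<stdin>:4: RuntimeWarning: Degrees of freedom <= 0 for slice
  arrmean = um.true_divide(arrmean, div, out=arrmean,
  ret = ret.dtype.type(ret / rcount)
<stdin>:6: RuntimeWarning: Mean of empty slice.
```

```bash
python3 - <<'E'
from h import *
p=get_image("scene"); c=p["color"]; w=cloud(p)
print(c[245,286:304].tolist()); print(w[245,290:298,2])
print(w[120:124,95:110,2].shape)
E
sed -i 's/c.min(2)>135)&(u>270)/c.min(2)>115)\&(u>275)/' h.py
python3 - <<'E'
from h import *
A=[];B=[]
for i in range(3):
    p=get_image("scene");P,H=patchhinge(p);h=H.mean(0);n,a,b,k=beam(p)
    d=P.mean(0)-h
    print("patch",len(P),P.mean(0),2*P.std(0),"r",np.hypot(*d),"bearing",np.arctan(d[1]/d[0]),"beam",n,a,k*h[0]+b)
w=cloud(p)
m=(abs(w[...,2]-42)<6)&(w[...,0]>590)&(w[...,0]<880)&(w[...,1]>20)&(w[...,1]<270); v,u=np.nonzero(m)
E
```

```text
[[116, 121, 116], [139, 142, 134], [140, 144, 134], [141, 145, 136], [138, 141, 132], [139, 141, 133], [143, 144, 134], [142, 146, 137], [141, 144, 134], [141, 144, 131], [143, 143, 133], [141, 143, 130], [140, 144, 134], [142, 143, 135], [139, 143, 134], [134, 137, 130], [111, 114, 113], [80, 86, 90]]
[46.34637564 39.81412285 42.63646361 43.78585333 45.83878253 48.39042991
 43.61614258 39.99608617]
(4, 15)
patch 180 [732.50756338 111.81010283] [30.39435712 30.48164497] r 231.3385403204349 bearing -0.3569795485634498 beam 711 0.30667824 33.38362694615097
patch 184 [732.0109488  111.92230173] [30.81207656 30.66413335] r 231.79293997820452 bearing -0.35744951224794896 beam 706 0.30739146 33.517853045248614
patch 169 [733.74713242 112.07035479] [29.37453521 30.69815421] r 230.42360993014267 bearing -0.360238357806669 beam 710 0.31211302 34.47627066263516
```

```bash
python3 -m handwheel '[{"delta_pos":[2.2,3.0,0],"yaw":-0.013},{"delta_pos":[2.2,3.0,0],"yaw":-0.013},{"delta_pos":[2.2,3.0,0],"yaw":-0.013},{"delta_pos":[2.2,3.0,0],"yaw":-0.013},{"delta_pos":[2.2,3.0,0],"yaw":-0.013},{"delta_pos":[2.2,3.0,0],"yaw":-0.013},{"delta_pos":[2.2,3.0,0],"yaw":-0.013},{"delta_pos":[2.2,3.0,0],"yaw":-0.013},{"delta_pos":[2.2,3.0,0],"yaw":-0.013},{"delta_pos":[2.2,3.0,0],"yaw":-0.013}]' -1
```

```text
clock: 2.13
eef_pos: [497.1, -286.9, 231.6]
tool_rot: [3.141, -0.0, 0.308]
force: [1.0, -0.5, -0.5]
width: -0.0
gripper_force: 0.0
```

```bash
python3 -m handwheel '[{"delta_pos":[1.6,2,-2.36],"yaw":0},{"delta_pos":[1.6,2,-2.36],"yaw":0},{"delta_pos":[1.6,2,-2.36],"yaw":0},{"delta_pos":[1.6,2,-2.36],"yaw":0},{"delta_pos":[1.6,2,-2.36],"yaw":0},{"delta_pos":[0,0,0],"yaw":0},{"delta_pos":[0,0,0],"yaw":0}]'
python3 - <<'E'
from h import *
p=get_image("scene"); c=cv2.resize(p["color"][130:330,180:380],(600,600)); cv2.imwrite("pics/b.png",c[...,::-1]); print(beam(p)); s=status.read_state(); print(s["clock"],s["eef_pos"],s["tool_rot"],s["force"])
E
```

```text
clock: 2.72
eef_pos: [576.2, -186.0, 111.7]
tool_rot: [-3.139, 0.002, 0.313]
force: [-0.2, -0.3, 0.1]
width: 0.0
gripper_force: 0.0
(711, np.float32(0.31082505), np.float32(-270.79233), np.float32(0.32123744))
2.7667 [ 576.0204365  -188.29598088  112.89886244] [-3.14147979e+00  1.10580072e-03  3.09871505e-01] [ 0.81083045 -0.68997762 -0.03406525]
```

View pics/b.png

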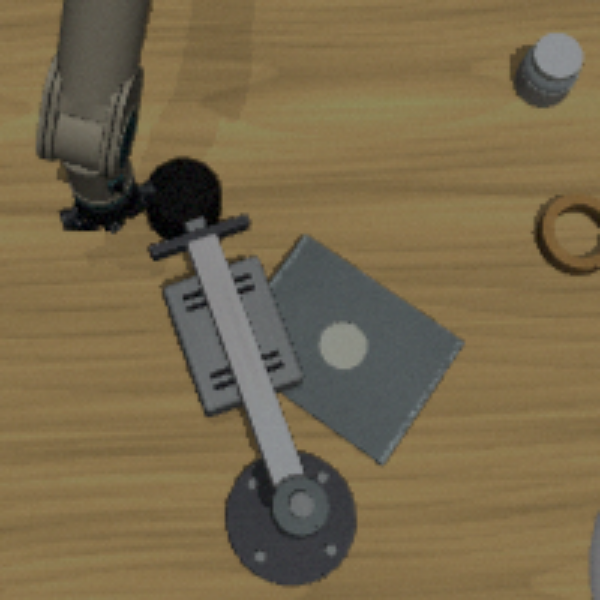

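The picture shows the shut gripper at the drum's right side: the body is at about (95,215) in the crop, the drum at (183,198) and the cross-plate end at (152,252). The gap is about 30 mm, so I push slowly with a small shift away from the plate.

```bash
python3 -m handwheel '[{"delta_pos":[-0.28,0.38,0],"yaw":0},{"delta_pos":[-0.28,0.38,0],"yaw":0},{"delta_pos":[-0.28,0.38,0],"yaw":0},{"delta_pos":[-0.28,0.38,0],"yaw":0},{"delta_pos":[-0.28,0.38,0],"yaw":0},{"delta_pos":[-0.06,0.2,0],"yaw":0},{"delta_pos":[-0.06,0.2,0],"yaw":0},{"delta_pos":[-0.06,0.2,0],"yaw":0},{"delta_pos":[-0.06,0.2,0],"yaw":0},{"delta_pos":[-0.06,0.2,0],"yaw":0}]'
cat > look.py <<'E'
from h import *
p=get_image("scene"); n,a,b,k=beam(p)
s=status.read_state(); h=np.array([949.1,32.]); pa=np.array([732.6,111.9])
print("t %.2f n %d a %.4f  drum %s  patch-line %.1f  eef %s yaw %.3f F %s"%(s["clock"],n,a,np.round(h-420*np.array([np.cos(a),np.sin(a)])),(pa[1]-k*pa[0]-b)*np.cos(a),np.round(s["eef_pos"],1),s["tool_rot"][2],np.round(s["force"],1)))
E
python3 look.py
```

```text
clock: 3.6
eef_pos: [559.2, -159.4, 113.3]
tool_rot: [3.141, -0.0, 0.309]
force: [0.2, -0.6, 0.8]
width: -0.0
gripper_force: 0.0
t 3.65 n 704 a 0.3074  drum [549. -95.]  patch-line 139.7  eef [ 559.1 -158.7  113.3] yaw 0.309 F [ 0.4  0.8 -0.3]
```

```bash
python3 -m handwheel '[{"delta_pos":[-0.06,0.2,0],"yaw":0},{"delta_pos":[-0.06,0.2,0],"yaw":0},{"delta_pos":[-0.06,0.2,0],"yaw":0},{"delta_pos":[-0.06,0.2,0],"yaw":0},{"delta_pos":[-0.06,0.2,0],"yaw":0}]'; python3 look.py
```

```text
clock: 4.07
eef_pos: [556.1, -149.2, 113.3]
tool_rot: [-3.142, 0.0, 0.309]
force: [0.0, 0.6, -0.6]
width: 0.2
gripper_force: 0.0
t 4.12 n 695 a 0.2721  drum [545. -81.]  patch-line 133.8  eef [ 556.  -148.6  113.2] yaw 0.309 F [ 0.1  0.7 -0.8]
```

```bash
python3 -m handwheel '[{"delta_pos":[-0.06,0.2,0],"yaw":0},{"delta_pos":[-0.06,0.2,0],"yaw":0},{"delta_pos":[-0.06,0.2,0],"yaw":0},{"delta_pos":[-0.06,0.2,0],"yaw":0},{"delta_pos":[-0.06,0.2,0],"yaw":0}]'; python3 look.py; python3 look.py
```

```text
clock: 4.53
eef_pos: [553.1, -139.2, 113.3]
tool_rot: [-3.142, -0.0, 0.309]
force: [0.2, 0.1, -0.1]
width: -0.0
gripper_force: 0.0
t 4.58 n 691 a 0.2295  drum [540. -64.]  patch-line 125.8  eef [ 553.  -138.6  113.3] yaw 0.309 F [0.  0.6 0. ]
t 4.63 n 691 a 0.2286  drum [540. -63.]  patch-line 124.8  eef [ 553.1 -138.9  113.3] yaw 0.309 F [ 0.3 -0.5 -0.3]
```

```bash
python3 -m handwheel '[{"delta_pos":[0,0,2.8],"yaw":0},{"delta_pos":[0,0,2.8],"yaw":0},{"delta_pos":[0,0,2.8],"yaw":0},{"delta_pos":[0,0,2.8],"yaw":0},{"delta_pos":[0.15,3.5,0],"yaw":-0.06},{"delta_pos":[0.15,3.5,0],"yaw":-0.06},{"delta_pos":[0.15,3.5,0],"yaw":-0.06},{"delta_pos":[0.15,3.5,0],"yaw":-0.06},{"delta_pos":[0.15,3.5,0],"yaw":-0.06},{"delta_pos":[0.15,3.5,0],"yaw":-0.06}]'; python3 -m handwheel '[{"delta_pos":[0.15,3.5,0],"yaw":-0.06},{"delta_pos":[0.15,3.5,0],"yaw":-0.06},{"delta_pos":[0.15,3.5,0],"yaw":-0.06},{"delta_pos":[0.15,3.5,0],"yaw":-0.06},{"delta_pos":[0.15,3.5,0],"yaw":-0.06},{"delta_pos":[0,0,-2.8],"yaw":0},{"delta_pos":[0,0,-2.8],"yaw":0},{"delta_pos":[0,0,-2.8],"yaw":0},{"delta_pos":[0,0,-2.8],"yaw":0},{"delta_pos":[0,0,0],"yaw":0}]'; python3 look.py; python3 look.py
```

```text
clock: 5.47
eef_pos: [562.0, 72.1, 225.5]
tool_rot: [-3.142, -0.0, -0.055]
force: [1.3, 0.1, 0.8]
width: -0.0
gripper_force: 0.0
clock: 6.3
eef_pos: [565.7, 244.3, 108.0]
tool_rot: [3.134, 0.007, -0.351]
force: [-0.4, -0.1, -1.1]
width: 0.1
gripper_force: 0.0
t 6.35 n 671 a 0.0602  drum [530.   7.]  patch-line 92.9  eef [567.5 244.7 110.8] yaw -0.351 F [-0.4 -0.   0.1]
t 6.40 n 670 a 0.0560  drum [530.   8.]  patch-line 92.1  eef [569.3 245.3 112.9] yaw -0.351 F [0.  0.3 0.5]
```

```bash
python3 -m handwheel '[{"delta_pos":[-0.13,-0.39,0],"yaw":0},{"delta_pos":[-0.13,-0.39,0],"yaw":0},{"delta_pos":[-0.13,-0.39,0],"yaw":0},{"delta_pos":[-0.13,-0.39,0],"yaw":0},{"delta_pos":[-0.13,-0.39,0],"yaw":0},{"delta_pos":[-0.13,-0.39,0],"yaw":0},{"delta_pos":[-0.13,-0.39,0],"yaw":0},{"delta_pos":[-0.13,-0.39,0],"yaw":0},{"delta_pos":[-0.13,-0.39,0],"yaw":0},{"delta_pos":[-0.13,-0.39,0],"yaw":0}]'; python3 look.py;  python3 -m handwheel '[{"delta_pos":[0,0,0],"yaw":0},{"delta_pos":[0,0,0],"yaw":0},{"delta_pos":[0,0,0],"yaw":0},{"delta_pos":[0,0,0],"yaw":0},{"delta_pos":[0,0,0],"yaw":0},{"delta_pos":[0,0,0],"yaw":0}]'; python3 look.py;python3 look.py
```

```text
clock: 7.23
eef_pos: [556.5, 206.2, 113.3]
tool_rot: [3.142, 0.0, -0.351]
force: [0.1, 0.1, 1.4]
width: 0.0
gripper_force: 0.0
t 7.28 n 668 a -0.0225  drum [529.  41.]  patch-line 75.4  eef [556.2 205.  113.2] yaw -0.352 F [-0.  -0.1 -0.4]
clock: 7.78
eef_pos: [556.7, 206.8, 113.3]
tool_rot: [-3.142, -0.0, -0.351]
force: [0.8, -0.7, 0.5]
width: 0.0
gripper_force: 0.0
t 7.83 n 686 a -0.0639  drum [530.  59.]  patch-line 65.0  eef [556.7 206.7 113.3] yaw -0.351 F [-0.4  0.5  0.3]
t 7.88 n 684 a -0.0630  drum [530.  58.]  patch-line 64.9  eef [556.6 206.7 113.3] yaw -0.351 F [-0.5  0.2 -0.5]
```

```bash
python3 -m handwheel '[{"delta_pos":[0,0,0],"yaw":0},{"delta_pos":[0,0,0],"yaw":0},{"delta_pos":[0,0,0],"yaw":0},{"delta_pos":[0,0,0],"yaw":0},{"delta_pos":[0,0,0],"yaw":0},{"delta_pos":[0,0,0],"yaw":0},{"delta_pos":[0,0,0],"yaw":0},{"delta_pos":[0,0,0],"yaw":0},{"delta_pos":[0,0,0],"yaw":0},{"delta_pos":[0,0,0],"yaw":0}]'; python3 look.py;python3 look.py
```

```text
clock: 8.72
eef_pos: [556.7, 206.5, 113.3]
tool_rot: [3.142, -0.0, -0.351]
force: [0.4, 0.0, -0.4]
width: -0.1
gripper_force: 0.0
t 8.77 n 669 a -0.1535  drum [534.  96.]  patch-line 47.5  eef [556.7 206.6 113.3] yaw -0.351 F [-0.2  0.6 -0.2]
t 8.82 n 669 a -0.1540  drum [534.  96.]  patch-line 46.8  eef [556.7 206.6 113.3] yaw -0.351 F [-0.3  0.3  0.4]
```

```bash
python3 -m handwheel '[{"delta_pos":[0,0,0],"yaw":0},{"delta_pos":[0,0,0],"yaw":0},{"delta_pos":[0,0,0],"yaw":0},{"delta_pos":[0,0,0],"yaw":0},{"delta_pos":[0,0,0],"yaw":0},{"delta_pos":[0,0,0],"yaw":0},{"delta_pos":[0,0,0],"yaw":0},{"delta_pos":[0,0,0],"yaw":0},{"delta_pos":[0,0,0],"yaw":0},{"delta_pos":[0,0,0],"yaw":0}]'; python3 look.py
```

```text
clock: 9.65
eef_pos: [556.7, 206.6, 113.3]
tool_rot: [3.142, -0.0, -0.351]
force: [0.7, 0.3, 0.1]
width: -0.1
gripper_force: 0.0
t 9.70 n 682 a -0.2279  drum [540. 127.]  patch-line 30.1  eef [556.7 206.6 113.3] yaw -0.351 F [ 0.6 -0.5 -1. ]
```

```bash
python3 -m handwheel '[{"delta_pos":[0.05,0.14,0],"yaw":0},{"delta_pos":[0.05,0.14,0],"yaw":0},{"delta_pos":[0.05,0.14,0],"yaw":0},{"delta_pos":[0.05,0.14,0],"yaw":0},{"delta_pos":[0.05,0.14,0],"yaw":0},{"delta_pos":[0.05,0.14,0],"yaw":0},{"delta_pos":[0.05,0.14,0],"yaw":0},{"delta_pos":[0.05,0.14,0],"yaw":0},{"delta_pos":[0.05,0.14,0],"yaw":0},{"delta_pos":[0.05,0.14,0],"yaw":0}]'; python3 look.py;python3 -m handwheel '[{"delta_pos":[0.05,0.14,0],"yaw":0},{"delta_pos":[0.05,0.14,0],"yaw":0},{"delta_pos":[0.05,0.14,0],"yaw":0},{"delta_pos":[0.05,0.14,0],"yaw":0},{"delta_pos":[0.05,0.14,0],"yaw":0},{"delta_pos":[0.05,0.14,0],"yaw":0}]'; python3 look.py
```

```text
clock: 10.53
eef_pos: [561.8, 220.8, 113.3]
tool_rot: [-3.142, -0.0, -0.351]
force: [0.7, -0.1, 0.3]
width: 0.5
gripper_force: 0.0
t 10.58 n 699 a -0.3042  drum [548. 158.]  patch-line 13.9  eef [561.9 221.2 113.3] yaw -0.351 F [0.3 0.7 0.9]
clock: 11.08
eef_pos: [564.7, 229.1, 113.3]
tool_rot: [3.142, 0.0, -0.351]
force: [0.3, 0.3, -0.5]
width: -0.3
gripper_force: 0.0
t 11.13 n 702 a -0.3199  drum [550. 164.]  patch-line 10.3  eef [564.8 229.5 113.3] yaw -0.351 F [-0.1  0.5  0.8]
```

```bash
python3 -m handwheel '[{"delta_pos":[0.2,0.6,0],"yaw":0},{"delta_pos":[0.2,0.6,0],"yaw":0},{"delta_pos":[0.2,0.6,0],"yaw":0},{"delta_pos":[0,0,0],"yaw":0},{"delta_pos":[0,0,0],"yaw":0},{"delta_pos":[0,0,0],"yaw":0}]'; python3 look.py;python3 -m handwheel '[{"delta_pos":[0,0,0],"yaw":0},{"delta_pos":[0,0,0],"yaw":0},{"delta_pos":[0,0,0],"yaw":0},{"delta_pos":[0,0,0],"yaw":0},{"delta_pos":[0,0,0],"yaw":0},{"delta_pos":[0,0,0],"yaw":0}]'; python3 look.py
```

```text
clock: 11.63
eef_pos: [570.6, 246.8, 113.2]
tool_rot: [3.141, 0.0, -0.351]
force: [-0.3, -0.2, -0.8]
width: 0.0
gripper_force: 0.0
t 11.68 n 699 a -0.3188  drum [550. 164.]  patch-line 10.1  eef [570.6 246.6 113.2] yaw -0.351 F [-0.2  0.4 -0.4]
clock: 12.18
eef_pos: [570.7, 247.0, 113.3]
tool_rot: [-3.142, -0.0, -0.351]
force: [-0.4, -0.5, -0.0]
width: 0.1
gripper_force: 0.0
t 12.23 n 704 a -0.3238  drum [551. 166.]  patch-line 9.8  eef [570.7 246.9 113.3] yaw -0.351 F [ 1.2 -0.1  0.3]
```

```bash
python3 -m handwheel '[{"delta_pos":[0,0,2.8],"yaw":0},{"delta_pos":[0,0,2.8],"yaw":0},{"delta_pos":[0,0,2.8],"yaw":0},{"delta_pos":[0,0,2.8],"yaw":0},{"delta_pos":[-1.08,-3.18,0],"yaw":0},{"delta_pos":[-1.08,-3.18,0],"yaw":0},{"delta_pos":[-1.08,-3.18,0],"yaw":0},{"delta_pos":[-1.08,-3.18,0],"yaw":0},{"delta_pos":[-1.08,-3.18,0],"yaw":0},{"delta_pos":[0,0,0],"yaw":0}]'; python3 look.py; python3 -m handwheel '[{"delta_pos":[0,0,-2.8],"yaw":0},{"delta_pos":[0,0,-2.8],"yaw":0},{"delta_pos":[0,0,-2.8],"yaw":0},{"delta_pos":[0,0,-2.8],"yaw":0},{"delta_pos":[0,0,0],"yaw":0},{"delta_pos":[0,0,0],"yaw":0}]'; python3 look.py
python3 - <<'E'
from h import *
p=get_image("scene"); cv2.imwrite("pics/c.png",cv2.resize(p["color"][150:320,200:370],(600,600),interpolation=cv2.INTER_CUBIC)[...,::-1]); print(beam(p)[1])
q=get_image("side"); cv2.imwrite("pics/d.png",cv2.resize(q["color"][130:270,110:310],(800,560),interpolation=cv2.INTER_CUBIC)[...,::-1])
E
```

```text
clock: 13.07
eef_pos: [514.3, 80.0, 225.8]
tool_rot: [3.137, 0.0, -0.361]
force: [-0.3, -1.6, 0.3]
width: -0.1
gripper_force: 0.0
t 13.12 n 700 a -0.3209  drum [551. 164.]  patch-line 9.9  eef [515.7  83.8 225.8] yaw -0.358 F [0.2 0.8 0.8]
clock: 13.62
eef_pos: [516.1, 88.7, 112.5]
tool_rot: [3.141, 0.002, -0.35]
force: [0.2, -0.8, -0.2]
width: -0.3
gripper_force: 0.0
t 13.67 n 696 a -0.3195  drum [550. 164.]  patch-line 9.9  eef [517.3  88.7 113.8] yaw -0.350 F [ 0.5 -1.2 -0.3]
-0.32092938
```

View pics/c.png

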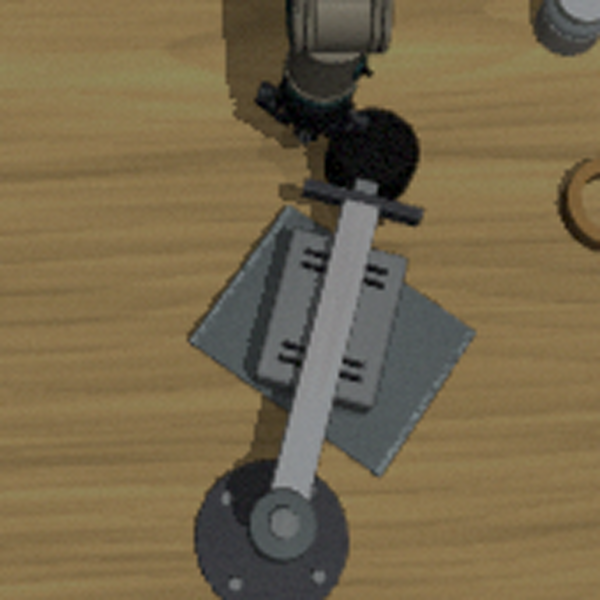

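View pics/d.png

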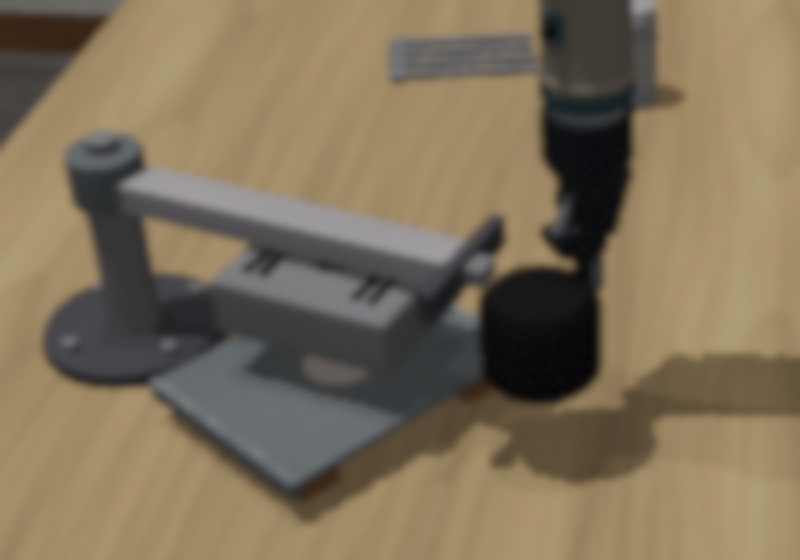

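Crop c shows the hand back at the drum's right and the lamp not quite centred. Crop d shows the patch edge at (335,368) peeking out on the left side of the lamp, as expected 10 mm short. I'll cross-check the target with the side camera.

Run:
```python
from h import *
p=get_image("scene"); n,a,b,k=beam(p)
k0,b0=np.tan(.3085),None
print("scene now",a,"y at 949:",k*949.1+b, "P/L",(111.9-k*732.6-b)*np.cos(a))
q=get_image("side"); w=cloud(q);c=q["color"].astype(int)
for th in(115,130,145):
    m=(abs(w[...,2]-180)<8)&(c.min(2)>th)&(w[...,0]>640)&(w[...,0]<900)&(w[...,1]>0)&(w[...,1]<220)
    l=cv2.connectedComponentsWithStats(m.astype(np.uint8)); m=l[1]==1+l[2][1:,4].argmax()
    P=pts(q,m,180); vx,vy,x0,y0=cv2.fitLine(P.astype(np.float32),cv2.DIST_HUBER,0,.01,.01).ravel(); kk=vy/vx; bb=y0-kk*x0
    d=(P-[x0,y0])@np.array([-vy,vx]); print("side",th,m.sum(),np.arctan(kk),"y at 949",kk*949.1+bb,"P/L",(106.6-kk*735.2-bb)*np.cos(np.arctan(kk)),"width",np.percentile(d,[2,98]))
cc=c[150:200,150:240].min(2); print(np.percentile(cc,[50,80,90,95,99]))
```

```text
scene now -0.3241311 y at 949: 29.041748 P/L 9.5915785
side 115 537 -0.32256132 y at 949 27.975067 P/L 6.7643704 width [-20.65196453  19.65528013]
side 130 496 -0.32644042 y at 949 25.24118 P/L 8.470221 width [-18.97702057  18.93570266]
side 145 382 -0.318049 y at 949 27.742859 P/L 8.012713 width [-14.66966378  14.46660349]
[103. 107. 141. 153. 155.]
```

```bash
python3 -m handwheel '[{"delta_pos":[0.1,0.28,0],"yaw":0},{"delta_pos":[0.1,0.28,0],"yaw":0},{"delta_pos":[0.1,0.28,0],"yaw":0},{"delta_pos":[0.01,0.024,0],"yaw":0},{"delta_pos":[0.01,0.024,0],"yaw":0},{"delta_pos":[0.01,0.024,0],"yaw":0},{"delta_pos":[0.01,0.024,0],"yaw":0},{"delta_pos":[0.01,0.024,0],"yaw":0},{"delta_pos":[0.01,0.024,0],"yaw":0},{"delta_pos":[0.01,0.024,0],"yaw":0}]'|head -2; python3 look.py; python3 -m handwheel '[{"delta_pos":[0.01,0.024,0],"yaw":0},{"delta_pos":[0.01,0.024,0],"yaw":0},{"delta_pos":[0.01,0.024,0],"yaw":0},{"delta_pos":[0.01,0.024,0],"yaw":0},{"delta_pos":[0.01,0.024,0],"yaw":0},{"delta_pos":[0.01,0.024,0],"yaw":0},{"delta_pos":[0.01,0.024,0],"yaw":0},{"delta_pos":[0.01,0.024,0],"yaw":0},{"delta_pos":[0.01,0.024,0],"yaw":0},{"delta_pos":[0.01,0.024,0],"yaw":0}]'|head -2; python3 look.py;python3 look.py
```

```text
clock: 14.7
eef_pos: [520.4, 98.0, 113.2]
t 14.75 n 703 a -0.3350  drum [552. 170.]  patch-line 6.7  eef [520.4  98.1 113.3] yaw -0.351 F [0.2 0.4 0.2]
clock: 15.58
eef_pos: [521.4, 100.5, 113.3]
t 15.63 n 704 a -0.3554  drum [555. 178.]  patch-line 1.8  eef [521.4 100.5 113.3] yaw -0.351 F [-0.4  0.6 -0.9]
t 15.68 n 705 a -0.3583  drum [556. 179.]  patch-line 1.4  eef [521.4 100.5 113.3] yaw -0.351 F [-0.3  0.1 -0.2]
```

```bash
python3 -m handwheel '[{"delta_pos":[-0.2,-0.6,2.8],"yaw":0},{"delta_pos":[0,0,2.8],"yaw":0},{"delta_pos":[0,0,2.8],"yaw":0},{"delta_pos":[0,0,2.8],"yaw":0},{"delta_pos":[1.32,3.52,0],"yaw":0},{"delta_pos":[1.32,3.52,0],"yaw":0},{"delta_pos":[1.32,3.52,0],"yaw":0},{"delta_pos":[1.32,3.52,0],"yaw":0},{"delta_pos":[1.32,3.52,0],"yaw":0},{"delta_pos":[0,0,-1],"yaw":0}]'|head -2; python3 look.py; python3 -m handwheel '[{"delta_pos":[0,0,-3.4],"yaw":0},{"delta_pos":[0,0,-3.4],"yaw":0},{"delta_pos":[0,0,-3.4],"yaw":0},{"delta_pos":[0,0,0],"yaw":0}]'|head -2; python3 look.py;python3 look.py
```

```text
clock: 16.52
eef_pos: [587.1, 281.3, 216.3]
t 16.57 n 713 a -0.3806  drum [559. 188.]  patch-line -3.4  eef [584.6 276.  213. ] yaw -0.344 F [-0.5 -0.8 -1.4]
clock: 16.9
eef_pos: [580.3, 267.6, 106.8]
t 16.95 n 722 a -0.3891  drum [560. 191.]  patch-line -5.3  eef [582.4 268.3 110.2] yaw -0.352 F [-0.2 -0.5  1. ]
t 17.00 n 717 a -0.3895  drum [561. 191.]  patch-line -5.3  eef [584.8 269.3 112.9] yaw -0.352 F [ 1.1 -0.1  0.9]
```

```bash
python3 -m handwheel '[{"delta_pos":[-0.04,-0.1,0],"yaw":0},{"delta_pos":[-0.04,-0.1,0],"yaw":0},{"delta_pos":[-0.04,-0.1,0],"yaw":0},{"delta_pos":[0.01,0.02,0],"yaw":0},{"delta_pos":[0.01,0.02,0],"yaw":0},{"delta_pos":[0.01,0.02,0],"yaw":0},{"delta_pos":[0.01,0.02,0],"yaw":0},{"delta_pos":[0.01,0.02,0],"yaw":0}]'|head -2; python3 look.py; python3 -m handwheel '[{"delta_pos":[0.01,0.02,0],"yaw":0},{"delta_pos":[0.01,0.02,0],"yaw":0},{"delta_pos":[0.01,0.02,0],"yaw":0},{"delta_pos":[0.01,0.02,0],"yaw":0},{"delta_pos":[0.01,0.02,0],"yaw":0}]'|head -2; python3 look.py
```

```text
clock: 17.67
eef_pos: [584.7, 268.6, 113.4]
t 17.72 n 721 a -0.4076  drum [564. 198.]  patch-line -9.3  eef [584.7 268.6 113.3] yaw -0.351 F [-0.  -0.5  0.4]
clock: 18.13
eef_pos: [585.2, 269.5, 113.3]
t 18.18 n 721 a -0.4163  drum [565. 202.]  patch-line -11.5  eef [585.2 269.5 113.3] yaw -0.351 F [ 0.4 -0.4 -0.4]
```

```bash
python3 -m handwheel '[{"delta_pos":[0.01,0.02,0],"yaw":0},{"delta_pos":[0.01,0.02,0],"yaw":0},{"delta_pos":[0.01,0.02,0],"yaw":0},{"delta_pos":[0.01,0.02,0],"yaw":0},{"delta_pos":[0.01,0.02,0],"yaw":0},{"delta_pos":[0.01,0.02,0],"yaw":0}]'|head -2; python3 look.py; python3 -m handwheel '[{"delta_pos":[0.01,0.02,0],"yaw":0},{"delta_pos":[0.01,0.02,0],"yaw":0},{"delta_pos":[0.01,0.02,0],"yaw":0},{"delta_pos":[0.01,0.02,0],"yaw":0},{"delta_pos":[0.01,0.02,0],"yaw":0},{"delta_pos":[0.01,0.02,0],"yaw":0}]'|head -2; python3 look.py
```

```text
clock: 18.68
eef_pos: [585.8, 270.7, 113.3]
t 18.73 n 730 a -0.4272  drum [567. 206.]  patch-line -14.3  eef [585.8 270.7 113.3] yaw -0.351 F [ 0.6  0.2 -0.1]
clock: 19.23
eef_pos: [586.4, 271.9, 113.3]
t 19.28 n 734 a -0.4366  drum [569. 210.]  patch-line -16.5  eef [586.4 271.9 113.3] yaw -0.351 F [ 0.4 -0.   0.8]
```

```bash
python3 -m handwheel '[{"delta_pos":[0.01,0.02,0],"yaw":0},{"delta_pos":[0.01,0.02,0],"yaw":0},{"delta_pos":[0.01,0.02,0],"yaw":0},{"delta_pos":[0.01,0.02,0],"yaw":0},{"delta_pos":[0.01,0.02,0],"yaw":0},{"delta_pos":[0.01,0.02,0],"yaw":0}]'|head -2; python3 look.py; python3 -m handwheel '[{"delta_pos":[0,0,0],"yaw":0},{"delta_pos":[0,0,0],"yaw":0},{"delta_pos":[0,0,0],"yaw":0},{"delta_pos":[0,0,0],"yaw":0},{"delta_pos":[0,0,0],"yaw":0},{"delta_pos":[0,0,0],"yaw":0}]'|head -2; python3 look.py
```

```text
clock: 19.78
eef_pos: [587.0, 273.0, 113.3]
t 19.83 n 730 a -0.4364  drum [568. 210.]  patch-line -16.2  eef [587.  273.2 113.3] yaw -0.351 F [-0.5 -0.7 -0.7]
clock: 20.33
eef_pos: [587.0, 273.0, 113.3]
t 20.38 n 730 a -0.4369  drum [569. 210.]  patch-line -16.0  eef [587.  273.  113.3] yaw -0.351 F [-0.2 -1.6  0.2]
```

```bash
python3 -m handwheel '[{"delta_pos":[-0.014,-0.029,0],"yaw":0},{"delta_pos":[-0.014,-0.029,0],"yaw":0},{"delta_pos":[-0.014,-0.029,0],"yaw":0},{"delta_pos":[-0.014,-0.029,0],"yaw":0},{"delta_pos":[-0.014,-0.029,0],"yaw":0},{"delta_pos":[-0.014,-0.029,0],"yaw":0},{"delta_pos":[-0.014,-0.029,0],"yaw":0},{"delta_pos":[-0.014,-0.029,0],"yaw":0},{"delta_pos":[-0.014,-0.029,0],"yaw":0},{"delta_pos":[-0.014,-0.029,0],"yaw":0}]'|head -2; python3 look.py; python3 -m handwheel '[{"delta_pos":[-0.014,-0.029,0],"yaw":0},{"delta_pos":[-0.014,-0.029,0],"yaw":0},{"delta_pos":[-0.014,-0.029,0],"yaw":0},{"delta_pos":[-0.014,-0.029,0],"yaw":0},{"delta_pos":[-0.014,-0.029,0],"yaw":0},{"delta_pos":[-0.014,-0.029,0],"yaw":0}]'|head -2; python3 look.py
```

```text
clock: 21.22
eef_pos: [585.6, 270.1, 113.3]
t 21.27 n 726 a -0.4348  drum [568. 209.]  patch-line -15.3  eef [585.6 270.  113.3] yaw -0.351 F [-0.4 -0.2 -0.7]
clock: 21.77
eef_pos: [584.7, 268.4, 113.3]
t 21.82 n 726 a -0.4266  drum [567. 206.]  patch-line -13.9  eef [584.7 268.3 113.3] yaw -0.351 F [ 0.1 -0.4 -0.2]
```

```bash
python3 -m handwheel '[{"delta_pos":[-0.014,-0.029,0],"yaw":0},{"delta_pos":[-0.014,-0.029,0],"yaw":0},{"delta_pos":[-0.014,-0.029,0],"yaw":0},{"delta_pos":[-0.014,-0.029,0],"yaw":0},{"delta_pos":[-0.014,-0.029,0],"yaw":0},{"delta_pos":[-0.014,-0.029,0],"yaw":0}]'|head -2; python3 look.py
```

```text
clock: 22.32
eef_pos: [583.9, 266.6, 113.3]
t 22.37 n 725 a -0.4207  drum [566. 204.]  patch-line -12.3  eef [583.9 266.5 113.3] yaw -0.351 F [ 0.   0.2 -0.5]
```

```bash
python3 -m handwheel '[{"delta_pos":[0.2,0.6,2.8],"yaw":0},{"delta_pos":[0,0,2.8],"yaw":0},{"delta_pos":[0,0,2.8],"yaw":0},{"delta_pos":[0,0,2.8],"yaw":0},{"delta_pos":[-1.38,-3.48,0],"yaw":0},{"delta_pos":[-1.38,-3.48,0],"yaw":0},{"delta_pos":[-1.38,-3.48,0],"yaw":0},{"delta_pos":[-1.38,-3.48,0],"yaw":0},{"delta_pos":[-1.38,-3.48,0],"yaw":0},{"delta_pos":[0,0,0],"yaw":0}]'|head -2; python3 look.py; python3 -m handwheel '[{"delta_pos":[0,0,0],"yaw":0},{"delta_pos":[0,0,-2.8],"yaw":0},{"delta_pos":[0,0,-2.8],"yaw":0},{"delta_pos":[0,0,-2.8],"yaw":0},{"delta_pos":[0,0,-2.8],"yaw":0},{"delta_pos":[0,0,0],"yaw":0}]'|head -2; python3 look.py
```

```text
clock: 23.2
eef_pos: [513.8, 90.0, 225.8]
t 23.25 n 716 a -0.4125  drum [564. 200.]  patch-line -10.0  eef [515.7  94.1 225.9] yaw -0.358 F [ 0.9  1.  -0.9]
clock: 23.75
eef_pos: [513.9, 100.1, 108.8]
t 23.80 n 717 a -0.4036  drum [563. 197.]  patch-line -8.7  eef [515.3 100.  111.1] yaw -0.349 F [-0.3  0.1  0.3]
```

```bash
python3 -m handwheel '[{"delta_pos":[0.03,0.08,0],"yaw":0},{"delta_pos":[0.03,0.08,0],"yaw":0},{"delta_pos":[0.03,0.08,0],"yaw":0},{"delta_pos":[0.03,0.08,0],"yaw":0},{"delta_pos":[0.03,0.08,0],"yaw":0},{"delta_pos":[0,0,0],"yaw":0},{"delta_pos":[0,0,0],"yaw":0},{"delta_pos":[0,0,0],"yaw":0},{"delta_pos":[0,0,0],"yaw":0},{"delta_pos":[0,0,0],"yaw":0}]'|head -2; python3 look.py; python3 -m handwheel '[{"delta_pos":[0,0,0],"yaw":0},{"delta_pos":[0,0,0],"yaw":0},{"delta_pos":[0,0,0],"yaw":0},{"delta_pos":[0,0,0],"yaw":0},{"delta_pos":[0,0,0],"yaw":0},{"delta_pos":[0,0,0],"yaw":0},{"delta_pos":[0,0,0],"yaw":0},{"delta_pos":[0,0,0],"yaw":0},{"delta_pos":[0,0,0],"yaw":0},{"delta_pos":[0,0,0],"yaw":0}]'|head -2; python3 look.py;python3 look.py
```

```text
clock: 24.63
eef_pos: [518.4, 102.6, 113.3]
t 24.68 n 714 a -0.3993  drum [562. 195.]  patch-line -6.8  eef [518.3 102.6 113.3] yaw -0.351 F [ 0.2  0.9 -0.7]
clock: 25.52
eef_pos: [518.4, 102.7, 113.3]
t 25.57 n 715 a -0.3881  drum [560. 191.]  patch-line -5.2  eef [518.4 102.7 113.3] yaw -0.351 F [-0.7  0.5  0.3]
t 25.62 n 714 a -0.3882  drum [560. 191.]  patch-line -5.2  eef [518.4 102.7 113.3] yaw -0.351 F [ 0.   0.2 -0.2]
```

```bash
python3 -m handwheel '[{"delta_pos":[0.02,0.05,0],"yaw":0},{"delta_pos":[0.02,0.05,0],"yaw":0},{"delta_pos":[0.02,0.05,0],"yaw":0},{"delta_pos":[0.02,0.05,0],"yaw":0},{"delta_pos":[0.02,0.05,0],"yaw":0},{"delta_pos":[0.02,0.05,0],"yaw":0},{"delta_pos":[0.02,0.05,0],"yaw":0},{"delta_pos":[0.02,0.05,0],"yaw":0},{"delta_pos":[0.02,0.05,0],"yaw":0},{"delta_pos":[0.02,0.05,0],"yaw":0}]'|head -2; python3 look.py; python3 -m handwheel '[{"delta_pos":[0,0,0],"yaw":0},{"delta_pos":[0,0,0],"yaw":0},{"delta_pos":[0,0,0],"yaw":0},{"delta_pos":[0,0,0],"yaw":0},{"delta_pos":[0,0,0],"yaw":0},{"delta_pos":[0,0,0],"yaw":0},{"delta_pos":[0,0,0],"yaw":0},{"delta_pos":[0,0,0],"yaw":0},{"delta_pos":[0,0,0],"yaw":0},{"delta_pos":[0,0,0],"yaw":0}]'|head -2; python3 look.py;python3 look.py
```

```text
clock: 26.45
eef_pos: [520.4, 107.7, 113.3]
t 26.50 n 708 a -0.3811  drum [559. 188.]  patch-line -3.2  eef [520.5 107.9 113.3] yaw -0.351 F [ 0.8 -0.5 -0.4]
clock: 27.33
eef_pos: [520.4, 107.7, 113.3]
t 27.38 n 710 a -0.3719  drum [558. 185.]  patch-line -1.9  eef [520.4 107.7 113.3] yaw -0.351 F [ 0.8 -0.3  0.4]
t 27.43 n 711 a -0.3737  drum [558. 185.]  patch-line -1.8  eef [520.4 107.7 113.3] yaw -0.351 F [0.4 0.4 0.1]
```

```bash
python3 -m handwheel '[{"delta_pos":[0,0,0],"yaw":0},{"delta_pos":[0,0,0],"yaw":0},{"delta_pos":[0,0,0],"yaw":0},{"delta_pos":[0,0,0],"yaw":0},{"delta_pos":[0,0,0],"yaw":0},{"delta_pos":[0,0,0],"yaw":0},{"delta_pos":[0,0,0],"yaw":0},{"delta_pos":[0,0,0],"yaw":0},{"delta_pos":[0,0,0],"yaw":0}]'|head -2; python3 look.py;python3 look.py
```

```text
clock: 28.18
eef_pos: [520.4, 107.7, 113.3]
t 28.23 n 711 a -0.3706  drum [558. 184.]  patch-line -0.6  eef [520.4 107.7 113.3] yaw -0.351 F [0.8 0.5 0.4]
t 28.28 n 708 a -0.3703  drum [558. 184.]  patch-line -0.9  eef [520.4 107.7 113.3] yaw -0.351 F [-0.7 -0.8 -0.1]
```

```bash
python3 -m handwheel '[{"delta_pos":[0.01,0.04,0],"yaw":0},{"delta_pos":[0.01,0.04,0],"yaw":0},{"delta_pos":[0.01,0.04,0],"yaw":0},{"delta_pos":[0.01,0.04,0],"yaw":0},{"delta_pos":[0.01,0.04,0],"yaw":0},{"delta_pos":[0,0,0],"yaw":0},{"delta_pos":[0,0,0],"yaw":0},{"delta_pos":[0,0,0],"yaw":0}]'|head -2; python3 look.py;python3 look.py;  python3 -m handwheel '[{"delta_pos":[0,-0.01,0],"yaw":0},{"delta_pos":[0,-0.01,0],"yaw":0},{"delta_pos":[0,-0.01,0],"yaw":0},{"delta_pos":[0,-0.01,0],"yaw":0},{"delta_pos":[0,-0.01,0],"yaw":0},{"delta_pos":[0,-0.01,0],"yaw":0}]'|head -2; python3 look.py;python3 look.py
```

```text
clock: 28.95
eef_pos: [520.9, 109.7, 113.3]
t 29.00 n 712 a -0.3627  drum [556. 181.]  patch-line 0.4  eef [520.9 109.6 113.3] yaw -0.351 F [ 0.9 -0.2  0.3]
t 29.05 n 708 a -0.3634  drum [557. 181.]  patch-line 0.6  eef [520.9 109.6 113.3] yaw -0.351 F [-0.8  0.3 -0.5]
clock: 29.55
eef_pos: [520.9, 109.0, 113.3]
t 29.60 n 711 a -0.3609  drum [556. 180.]  patch-line 1.2  eef [520.9 109.1 113.3] yaw -0.351 F [-0.8  0.3  0. ]
t 29.65 n 712 a -0.3588  drum [556. 179.]  patch-line 1.3  eef [520.9 109.1 113.3] yaw -0.351 F [ 0.4  1.3 -0.1]
```

```bash
python3 -m handwheel '[{"delta_pos":[0,-0.01,0],"yaw":0},{"delta_pos":[0,-0.01,0],"yaw":0},{"delta_pos":[0,-0.01,0],"yaw":0},{"delta_pos":[0,-0.01,0],"yaw":0},{"delta_pos":[0,-0.01,0],"yaw":0},{"delta_pos":[0,-0.01,0],"yaw":0}]'|head -2; python3 look.py;python3 look.py;python3 -m handwheel '[{"delta_pos":[0,-0.01,0],"yaw":0},{"delta_pos":[0,-0.01,0],"yaw":0},{"delta_pos":[0,-0.01,0],"yaw":0},{"delta_pos":[0,-0.01,0],"yaw":0}]'|head -2; python3 look.py;python3 look.py
```

```text
clock: 30.15
eef_pos: [520.9, 108.5, 113.3]
t 30.20 n 704 a -0.3553  drum [555. 178.]  patch-line 2.0  eef [520.9 108.4 113.3] yaw -0.351 F [-0.2 -0.7  0.1]
t 30.25 n 707 a -0.3581  drum [556. 179.]  patch-line 1.8  eef [520.9 108.4 113.3] yaw -0.351 F [-0.8  1.   0.4]
clock: 30.58
eef_pos: [520.9, 108.0, 113.3]
t 30.63 n 710 a -0.3555  drum [555. 178.]  patch-line 2.2  eef [520.9 108.  113.3] yaw -0.351 F [0.4 0.4 0.3]
t 30.68 n 709 a -0.3560  drum [555. 178.]  patch-line 2.3  eef [520.9 108.1 113.3] yaw -0.351 F [-0.3 -0.7 -0.3]
```

```bash
python3 -m handwheel '[{"delta_pos":[0,0,0],"yaw":0},{"delta_pos":[0,0,0],"yaw":0},{"delta_pos":[0,0,0],"yaw":0},{"delta_pos":[0,0,0],"yaw":0},{"delta_pos":[0,0,0],"yaw":0},{"delta_pos":[0,0,0],"yaw":0},{"delta_pos":[0,0,0],"yaw":0},{"delta_pos":[0,0,0],"yaw":0}]'|head -2; python3 look.py;python3 look.py
```

```text
clock: 31.35
eef_pos: [520.9, 108.1, 113.3]
t 31.40 n 703 a -0.3557  drum [555. 178.]  patch-line 2.2  eef [520.9 108.1 113.3] yaw -0.351 F [ 0.1 -0.5 -0.6]
t 31.45 n 702 a -0.3557  drum [555. 178.]  patch-line 2.0  eef [520.9 108.1 113.3] yaw -0.351 F [0.1 0.3 0.5]
```

```bash
python3 -m handwheel '[{"delta_pos":[-0.1,-0.3,0],"yaw":0},{"delta_pos":[-0.2,-0.6,0],"yaw":0},{"delta_pos":[-0.3,-1,0],"yaw":0},{"delta_pos":[-0.6,-2,0],"yaw":0},{"delta_pos":[-0.6,-2,0],"yaw":0},{"delta_pos":[-0.6,-2,0],"yaw":0},{"delta_pos":[0,0,0],"yaw":0},{"delta_pos":[0,0,0],"yaw":0}]'|head -2; python3 look.py;python3 look.py;python3 -m handwheel '[{"delta_pos":[0,0,0],"yaw":0},{"delta_pos":[0,0,0],"yaw":0},{"delta_pos":[0,0,0],"yaw":0},{"delta_pos":[0,0,0],"yaw":0},{"delta_pos":[0,0,0],"yaw":0},{"delta_pos":[0,0,0],"yaw":0},{"delta_pos":[0,0,0],"yaw":0},{"delta_pos":[0,0,0],"yaw":0},{"delta_pos":[0,0,0],"yaw":0},{"delta_pos":[0,0,0],"yaw":0}]'|head -2; python3 look.py;python3 look.py
```

```text
clock: 32.12
eef_pos: [496.3, 26.8, 113.5]
t 32.17 n 709 a -0.3584  drum [556. 179.]  patch-line 1.7  eef [496.8  28.2 113.5] yaw -0.353 F [ 0.4 -0.1  0.1]
t 32.22 n 708 a -0.3552  drum [555. 178.]  patch-line 1.9  eef [497.   29.1 113.4] yaw -0.352 F [-0.4 -0.1 -0.2]
clock: 33.05
eef_pos: [496.9, 29.0, 113.3]
t 33.10 n 711 a -0.3593  drum [556. 180.]  patch-line 1.4  eef [496.9  29.  113.3] yaw -0.351 F [ 0.  -1.   1.3]
t 33.15 n 713 a -0.3603  drum [556. 180.]  patch-line 1.4  eef [496.9  29.1 113.3] yaw -0.351 F [ 0.4  0.7 -0.5]
```

Free of the hand, the lamp is creeping the last half-millimetre towards the target, and friction should stop it. Now I watch.

```bash
Z='untouched'; for i in 1 2 3; do python3 -m handwheel '[{"delta_pos":[0,0,0],"yaw":0},{"delta_pos":[0,0,0],"yaw":0},{"delta_pos":[0,0,0],"yaw":0},{"delta_pos":[0,0,0],"yaw":0},{"delta_pos":[0,0,0],"yaw":0},{"delta_pos":[0,0,0],"yaw":0},{"delta_pos":[0,0,0],"yaw":0},{"delta_pos":[0,0,0],"yaw":0},{"delta_pos":[0,0,0],"yaw":0},{"delta_pos":[0,0,0],"yaw":0}]'|head -1; python3 look.py; done
```

```text
clock: 33.98
t 34.03 n 709 a -0.3625  drum [556. 181.]  patch-line 1.2  eef [496.9  29.1 113.3] yaw -0.351 F [ 0.6 -0.6  0.5]
clock: 34.87
t 34.92 n 712 a -0.3586  drum [556. 179.]  patch-line 1.3  eef [496.9  29.1 113.3] yaw -0.351 F [ 0.3  0.1 -0.3]
clock: 35.75
t 35.80 n 706 a -0.3588  drum [556. 179.]  patch-line 1.3  eef [496.9  29.1 113.3] yaw -0.351 F [ 0.3  0.1 -1. ]
```

```bash
for i in 1 2 3 4 5; do python3 -m handwheel '[{"delta_pos":[0,0,0],"yaw":0},{"delta_pos":[0,0,0],"yaw":0},{"delta_pos":[0,0,0],"yaw":0},{"delta_pos":[0,0,0],"yaw":0},{"delta_pos":[0,0,0],"yaw":0},{"delta_pos":[0,0,0],"yaw":0},{"delta_pos":[0,0,0],"yaw":0},{"delta_pos":[0,0,0],"yaw":0},{"delta_pos":[0,0,0],"yaw":0},{"delta_pos":[0,0,0],"yaw":0}]'|head -1; python3 look.py; done
python3 - <<'E'
from h import *
p=get_image("scene"); cv2.imwrite("pics/e.png",cv2.resize(p["color"][150:320,200:370],(600,600),interpolation=cv2.INTER_CUBIC)[...,::-1])
E
```

```text
clock: 36.63
t 36.68 n 709 a -0.3616  drum [556. 181.]  patch-line 1.0  eef [496.9  29.1 113.3] yaw -0.351 F [-0.1 -0.7  0.2]
clock: 37.52
t 37.57 n 704 a -0.3626  drum [556. 181.]  patch-line 1.2  eef [496.9  29.1 113.3] yaw -0.351 F [ 0.  -0.3  0.4]
clock: 38.4
t 38.45 n 704 a -0.3607  drum [556. 180.]  patch-line 1.1  eef [496.9  29.1 113.3] yaw -0.351 F [ 0.7  0.2 -0.4]
clock: 39.28
t 39.33 n 703 a -0.3613  drum [556. 180.]  patch-line 1.4  eef [496.9  29.1 113.3] yaw -0.351 F [ 0.8 -0.3  0.1]
clock: 40.17
t 40.22 n 710 a -0.3588  drum [556. 179.]  patch-line 1.3  eef [496.9  29.1 113.3] yaw -0.351 F [ 0.1  0.5 -0. ]
```

View pics/e.png

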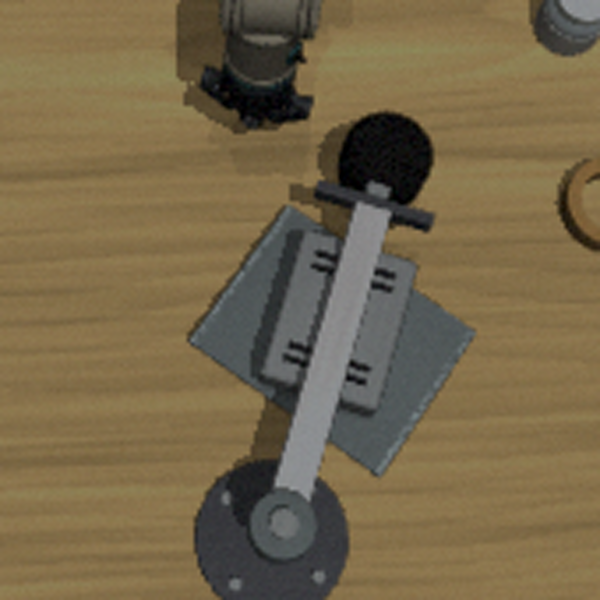

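The lamp covers the patch: lamp centre at about (340,322) in the crop, the hand clear at (255,100). It has stayed at rest for over 6 s, so I hand in.

```bash
python3 -c "from cell import ctrl; print(ctrl.finish_job())"
```

```text
the job is handed in; nothing more can be done
None
```

The lamp hangs at rest over the filler patch, about 1 mm from its centre by the camera measurement. It stayed still and untouched for more than 5 s before I handed the job in at about 40 s.

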